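# Put the last two lens canisters into the storage case

## Robot

A 7-joint arm with a two-finger parallel gripper is mounted at the origin on the work surface. World frame = base frame: x ahead of the robot, y to its left, z up, the work surface at z = 0. Lengths are in m, angles in rad, forces in N, time in s.
With the tool pointing down it reaches from about 0.425 to 0.925 m from the base axis. Payload 6.8 kg.
Tool frame: the origin (TCP) lies at the very end of the fingers, on their centre line; the grasp point (between the pads) lies 19 mm behind it; z points along the fingers, x is the direction in which the jaws open and shut, and the axes are right-handed (so a half turn about z gives the same grasp; the last joint's range is limited). The gripper opens to 85 mm and grips with 20 to 120 N. Pads are 22 mm wide; open, the fingers measure 114 mm over their backs; the gripper's body (76 mm by 85 mm) begins 54 mm behind the grasp point. The pads swing forward as they close: fully open they stand 13 mm farther back than shut.
Start: joints at [1.019, 0.477, 0.022, 1.555, -0.011, 1.109, -0.083], TCP at [0.29, -0.61, 0.231] pointing down, gripper open.
Joint ranges: [-2.96, 2.96], [-0.34, 2.1], [-1.41, 1.46], [0.24, 2.44], [-1.37, 4.51], [0.17, 1.92], [-2.96, 2.96]. Speed limits (rad/s): [2.39, 2.39, 3.14, 3.14, 3.14, 3.14, 3.14].

## Interface

Orientations are given as a rotation vector (axis times angle).
In Python, from bench import get_obs, imaging, hand_in gives the robot as it stands.
- The arm moves only by the tool send_rows, never from a script. Its argument "motion" is a list of rows, each an object with "dp": the shift along the world's x, y, z in m, a list of three; "rot": the turn, a rotation vector about the world's x, y, z in rad, a list of three; "grip": the finger opening in m, from 0 to 0.0854. In form: [{"dp": [dx, dy, dz], "rot": [ax, ay, az], "grip": grip}, ...]. A call has 1 to 20 rows; each row shifts and turns the pose as measured when the row begins; what a row does not reach is not made up. A row lasts 1/8 s, in which the tool goes at most 62.5 mm and 10.7 degrees, less where a joint would pass 70% of its speed; a pose out of reach is approached as far as the arm can. A call is refused whole if a number of a shift passes 0.0625 or a number of a turn 0.188, either way. A call with a gripper value outside its range is refused whole. The fingers move at their own pace and stop on an object; "grip_force" is the grip in N (left out, the last holds). Time passes only in rows, so rows that do not move let the fingers close. It gives the time, the measured TCP pose, the force and the opening at its end, in the units of the state.
- get_obs(): the state, without advancing time (a new reading comes with each control period).
- imaging.grab_frame(name): name is "scene" or "side" or "wrist"; returns a dict with "img" (420x560x3 uint8, red, green, blue), "fx", "fy", "cx", "cy" (pixels), "R" (3x3) and "t" (3): a world point X has camera coordinates R X + t. Camera axes: x right, y down, z forward; pixel columns grow to the right and rows downward; lengths in m; the calibration is good to about 2 mm. A picture is of the moment at which its call begins. There is no depth.
- hand_in(): hands the job in, once; it reports no verdict.
The state is a dict: "clock": time; "joints": joint angles; "qvel": joint speeds; "tau": joint torques, N m; "tcp_pos": TCP position; "orientation": TCP orientation; "contact_force": force on the tool from outside, world axes, zero at the start; "moment": the same for the moment, N m; "grip_width": finger opening in m.
Only numpy, scipy, OpenCV 4.12 (cv2) and the standard library are available. Lean on these libraries where they do the work, as an engineer would, in place of code of your own. Each camera call takes 0.05 s, during which the arm holds its last target. There are 200 camera calls.

## Task

Put the two lens canisters that stand on the bench away into the two empty cells of the storage case, cap up, and press each one down until it is fully home with its cap level with the cover like the others. Empty cells look just like full ones, because a sprung black dust plate closes them at the same level as a stored canister's cap: feel for the cells that give way when pressed. Keep the canisters upright and do not disturb the other things on the bench.

Things in the scene. Friction and masses are not known exactly. Their poses are not given: they have to be found in the camera images.
- case: Fixed grey storage case, 156 mm (x) by 222 mm (y) by 100 mm tall, under a flat cover with six round openings 55 mm in diameter, one per cell, at x = -33 or +33 mm and y = -66, 0 or +66 mm in this frame. Four cells, which ones varies, hold a stored canister; two are empty. Origin: centre of the underside; z up.
- case_cover (a point): Centre of the cover's upper face, 100 mm above the case's origin, axes as the case's. In full cells the stored canister's black cap lies 2 mm below this face and is rigid. In empty cells a like black dust plate lies 2 mm below it too, but sinks under 2.5 to 4 N, up to 80 mm, and springs back when let go.
- case_seat (a point): Centre of the case, 18 mm above its origin: the height of a canister's underside when fully home (its cap then 2 mm below the cover's face). A canister pushed down on a dust plate slides in, clearance 5 mm in diameter, and stays as deep as it was pushed: it neither sinks by its weight nor comes back up.
- canister_a: Lens canister waiting on the bench: upright aluminium cylinder 50 mm in diameter and 80 mm tall with a flat black cap on top (the top 6 mm, same diameter, a small bright disc in its middle); 0.21 to 0.29 kg. Origin: centre of its underside; z points up to the cap. The two canisters are alike.
- canister_b: Lens canister waiting on the bench: upright aluminium cylinder 50 mm in diameter and 80 mm tall with a flat black cap on top (the top 6 mm, same diameter, a small bright disc in its middle); 0.21 to 0.29 kg. Origin: centre of its underside; z points up to the cap. The two canisters are alike.
- tin: Bystander: low wide aluminium tin, 66 mm in diameter, 50 mm tall. Origin: centre of its underside.
- lens_mount: Bystander: lens in a 50 mm black square frame on a steel post with a round 64 mm foot, 130 mm tall. Origin: centre of its underside.
- post_holder: Bystander: black post holder with a short steel post on a 75 by 32 mm flat foot, 90 mm tall. Origin: centre of its underside.
- cleaner: Bystander: white plastic bottle, 56 mm in diameter, 130 mm tall. Origin: centre of its underside.
- driver: Bystander: screwdriver 200 mm long lying on the bench. Origin: under its middle; x points to the tip.
- meter: Bystander: grey hand-held meter lying flat, 150 by 85 by 40 mm. Origin: centre of its underside.

How it is judged:
By the outcome, as a careful person would: the job done as asked, in the order asked, and still so for the second after the job is handed in, with the robot touching nothing.
It also fails if it takes over 72 s, if anything falls off the work surface, if the arm or the gripper's body presses on something with over 40 N, if the wrist force passes 120 N, or if a joint passes its speed limit or range.

## Working session

There is one attempt and no reset: what is moved stays moved. The work goes in short steps, Python scripts to look and compute and a tool call to move; the robot and the scene stay as the last step left them, time stands still between calls to the robot, and variables do not carry over. Pictures are saved under pics/ and viewed, about 8 in all and at most 12, crops included, and the job is handed in when it is done.

Besides the shell and the picture viewer there is one more tool, called by a JSON object that holds its "op" and its "data", one argument or row to a line. send_rows: Moves the arm, as the interface text tells. Its arguments: {"type":"object","properties":{"motion":{"type":"array","items":{"type":"object","properties":{"dp":{"type":"array","items":{"type":"number"}},"rot":{"type":"array","items":{"type":"number"}},"grip":{"type":"number"}}}},"grip_force":{"type":"number"}},"required":["motion"]}

```bash
mkdir -p pics; ls
python3 - <<'E'
from bench import get_obs, imaging
import cv2,pickle
print(get_obs())
for n in("scene","side"):
    f=imaging.grab_frame(n); pickle.dump(f,open(n+".pkl","wb"))
    cv2.imwrite(f"pics/{n}0.png",cv2.cvtColor(f["img"],cv2.COLOR_RGB2BGR)); print(n,f["fx"],f["cx"],f["cy"],f["R"],f["t"],-f["R"].T@f["t"])
E
```

```text
pics
{'clock': 0.0, 'joints': array([ 1.01890551,  0.47779225,  0.02234811,  1.55644117, -0.01148992,
        1.10930637, -0.08310596]), 'qvel': array([-7.34187544e-04,  6.85798749e-05, -5.14880529e-04, -4.92449891e-04,
        9.88839869e-04, -1.95267893e-03,  5.66420524e-04]), 'tau': array([ 1.23632843e-03, -5.96445072e+01,  1.60808645e+00, -2.81194943e+01,
        1.23282822e-02,  9.14891105e-03, -2.35823717e-05]), 'tcp_pos': array([ 0.28954888, -0.60909131,  0.23033549]), 'orientation': array([-2.65516577e+00,  1.67761579e+00,  2.53062307e-03]), 'contact_force': array([ 0.04932341, -0.16930374,  0.43385447]), 'moment': array([-0.00996408,  0.01069013, -0.01593646]), 'grip_width': 0.08515567937865433}
scene 462.25896977526673 279.26864230016895 210.95723628461215 [[ 0.46636843  0.88457826  0.00466787]
 [ 0.74597833 -0.39044866 -0.53950549]
 [-0.47541227  0.25509046 -0.84196914]] [-0.27484325 -0.38250892  1.61468543] [ 1.18116284 -0.31812058  1.15443257]
side 434.3991044837731 277.1847825751049 204.53295755113396 [[-0.9335686  -0.35777117 -0.02120054]
 [-0.22302378  0.62622733 -0.74706072]
 [ 0.28055315 -0.69270421 -0.66441765]] [0.53648977 0.17878037 0.99928119] [0.26037079 0.7721897  0.80887373]
```

View pics/scene0.png

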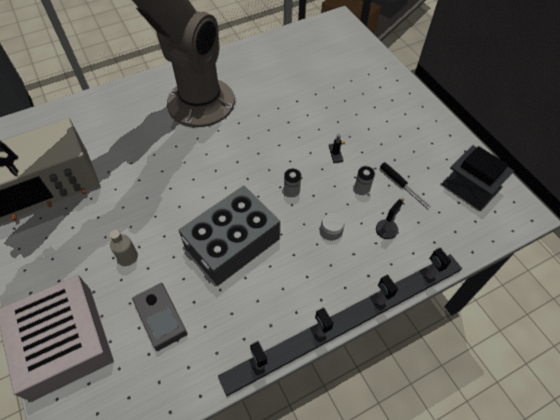

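View pics/side0.png

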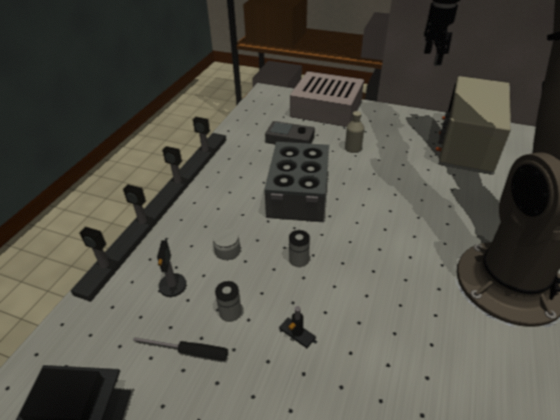

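The scene view shows canister caps at (293,176) and (366,174) and case caps around (202..256, 204..248). The side view shows canister caps at (299,240) and (228,292), and case caps at (290..313, 152..184).

```bash
cat > h.py <<'E'
import numpy as np,cv2,pickle
from scipy.optimize import least_squares
def refine(img,p,r=13,th=None):
    """centroid of the dark ring's filled hull near the seed p"""
    k=8; x0,y0=int(p[0])-r,int(p[1])-r
    g=cv2.cvtColor(img,cv2.COLOR_RGB2GRAY)[y0:y0+2*r+1,x0:x0+2*r+1]
    g=cv2.resize(g,None,fx=k,fy=k,interpolation=cv2.INTER_CUBIC)
    m=(g<(th or 38)).astype(np.uint8)
    cs,_=cv2.findContours(m,cv2.RETR_EXTERNAL,cv2.CHAIN_APPROX_NONE)
    c=max((cv2.convexHull(c) for c in cs),key=cv2.contourArea)
    e=cv2.moments(c); return np.array([x0-.5+.5/k+.5+ (e["m10"]/e["m00"]+.5)/k-.5-.5/k, y0+(e["m01"]/e["m00"]+.5)/k-.5]),cv2.boundingRect(c)[2]/k,cv2.boundingRect(c)[3]/k
def ray(f,p,z):
    d=f["R"].T@np.array([(p[0]-f["cx"])/f["fx"],(p[1]-f["cy"])/f["fy"],1]); c=-f["R"].T@f["t"]
    return (c+d*(z-c[2])/d[2])[:2]
def proj(f,X):
    q=f["R"]@np.asarray(X,float)+f["t"]; return np.array([f["fx"]*q[0]/q[2]+f["cx"],f["fy"]*q[1]/q[2]+f["cy"]])
E
python3 - <<'E'
from h import *
S={"scene":[(293,176),(366,174),(202,231),(222,218),(242,204),(216,248),(237,233),(256,219)],
"side":[(299,240),(228,292),(290,152),(287,166),(284,182),(313,153),(311,167),(309,183)]}
for n,ps in S.items():
    f=pickle.load(open(n+".pkl","rb")); ims=[]
    for i,p in enumerate(ps):
        c,w,h=refine(f["img"],p,th=45); print(n,i,c.round(1),w,h,ray(f,c,.08 if i<2 else .098).round(4), 'seed',ray(f,p,.08 if i<2 else .098).round(4))
    x=[cv2.resize(f["img"][a:b,c:d],(800,300)) if 0 else cv2.resize(f["img"][a:b,c:d],(400,400),interpolation=cv2.INTER_CUBIC) for a,b,c,d in ([(180,270,180,270),(130,220,280,370)] if n=="scene" else [(140,220,255,335),(225,325,215,315)])]
    cv2.imwrite(f"pics/{n}1.png",cv2.cvtColor(np.hstack(x),cv2.COLOR_RGB2BGR))
a,b=cv2.imread("pics/scene1.png"),cv2.imread("pics/side1.png")
cv2.imwrite("pics/c1.png",cv2.resize(np.vstack([a,b]),(600,600)))
E
```

```text
scene 0 [292.3 175.8] 16.125 14.125 [0.4847 0.0974] seed [0.4864 0.0989]
scene 1 [365.7 173.3] 16.25 13.75 [0.5759 0.2915] seed [0.5785 0.2909]
scene 2 [201.6 231.2] 20.125 17.0 [ 0.5457 -0.209 ] seed [ 0.5457 -0.208 ]
scene 3 [221.6 217.3] 19.75 16.125 [ 0.5308 -0.1449] seed [ 0.5332 -0.1448]
scene 4 [240.9 204. ] 19.25 15.5 [ 0.5158 -0.0806] seed [ 0.5173 -0.078 ]
scene 5 [216.7 247.9] 20.75 17.875 [ 0.61   -0.1939] seed [ 0.6094 -0.1956]
scene 6 [236.8 233.4] 20.125 16.875 [ 0.5949 -0.1297] seed [ 0.594  -0.1288]
scene 7 [256.1 219.4] 19.75 16.5 [ 0.5797 -0.0656] seed [ 0.5784 -0.0653]
side 0 [298.8 238.4] 19.375 16.375 [0.4787 0.1059] seed [0.4765 0.1105]
side 1 [226.7 291.5] 22.375 20.25 [0.5698 0.2999] seed [0.5666 0.3002]
side 2 [289.1 151.6] 18.875 10.375 [ 0.6098 -0.1926] seed [ 0.6067 -0.1914]
side 3 [286.4 165.3] 19.625 11.5 [ 0.5948 -0.1285] seed [ 0.592 -0.126]
side 4 [283.5 180.2] 20.5 12.5 [ 0.5795 -0.0645] seed [ 0.5755 -0.0577]
side 5 [312.2 152.8] 19.125 10.875 [ 0.546  -0.2082] seed [ 0.5435 -0.2082]
side 6 [310.4 166.8] 19.625 11.125 [ 0.5306 -0.1436] seed [ 0.5288 -0.1433]
side 7 [308.5 182. ] 20.75 12.5 [ 0.5152 -0.0791] seed [ 0.5127 -0.0755]
```

View pics/c1.png

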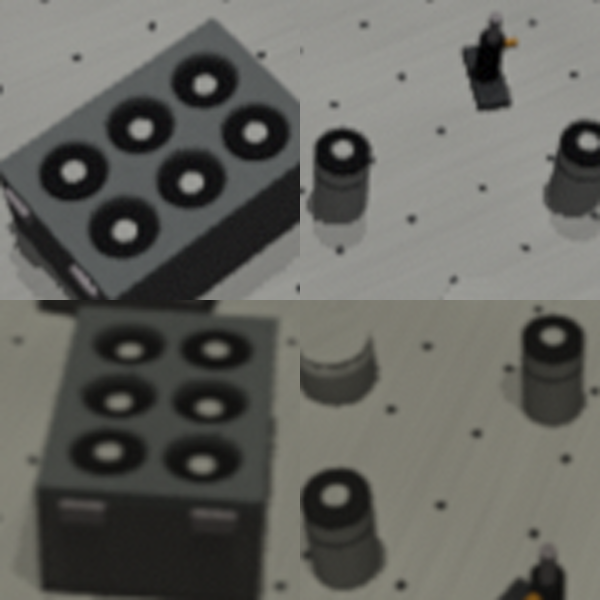

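Case caps agree in both views. Canister estimates are biased toward each camera by the cap's visible side, so I'll average them. Next I check the bystanders' spots and case pose, then move.

Run:
```python
from h import *
f=pickle.load(open("scene.pkl","rb"));g=pickle.load(open("side.pkl","rb"))
for n,p,q in(("mount foot",(387,229),(172,285)),("postholder",(336,156),(299,331)),("tin",(332,232),(227,250)),("cleaner",(124,258),(354,145)),("driver handle",(386,168),(223,352))):
    print(n,ray(f,p,0).round(3),ray(g,q,0).round(3))
A=np.array([[.5458,-.2086],[.5307,-.1443],[.5155,-.0799],[.6099,-.1933],[.5949,-.1291],[.5796,-.0651]])
L=np.array([[x,y] for x in(-.033,.033) for y in(-.066,0,.066)])
r=least_squares(lambda p:(L@np.array([[np.cos(p[2]),np.sin(p[2])],[-np.sin(p[2]),np.cos(p[2])]])+p[:2]-A).ravel(),[.56,-.14,.2]); print(r.x,np.abs(r.fun).max())
p=r.x;print((L@np.array([[np.cos(p[2]),np.sin(p[2])],[-np.sin(p[2]),np.cos(p[2])]])+p[:2]).round(4))
```

```text
mount foot [0.729 0.279] [0.732 0.275]
postholder [0.428 0.291] [0.415 0.288]
tin [0.664 0.133] [0.659 0.132]
cleaner [ 0.467 -0.423] [ 0.469 -0.431]
driver handle [0.543 0.405] [0.544 0.387]
[ 0.56273333 -0.13671667  0.23154048] 0.00019480686108887257
[[ 0.5458 -0.2085]
 [ 0.5306 -0.1443]
 [ 0.5155 -0.0801]
 [ 0.61   -0.1934]
 [ 0.5949 -0.1291]
 [ 0.5797 -0.0649]]
```

{"op": "send_rows", "data": {
  "motion": [
    {"dp": [0.04,0.06,0],"rot": [0,0,0],"grip": 0},
    {"dp": [0.04,0.06,0],"rot": [0,0,0],"grip": 0},
    {"dp": [0.04,0.06,0],"rot": [0,0,0],"grip": 0},
    {"dp": [0.04,0.06,0],"rot": [0,0,0],"grip": 0},
    {"dp": [0.04,0.06,0],"rot": [0,0,0],"grip": 0},
    {"dp": [0.04,0.06,0],"rot": [0,0,0],"grip": 0}
  ],
  "grip_force": 40
}}

```text
clock: 0.85
tcp_pos: [0.4954, -0.2937, 0.2283]
orientation: [2.644, -1.693, -0.008]
contact_force: [0.6, -1.2, 0.3]
grip_width: 0.0
```

{"op": "send_rows", "data": {
  "motion": [
    {"dp": [0.025,0.043,0],"rot": [0,0,0],"grip": 0},
    {"dp": [0.025,0.042,-0.04],"rot": [0,0,0],"grip": 0},
    {"dp": [0,0,-0.04],"rot": [0,0,0],"grip": 0},
    {"dp": [0,0,0],"rot": [0,0,0],"grip": 0}
  ]
}}

```text
clock: 1.35
tcp_pos: [0.5484, -0.2006, 0.1484]
orientation: [-2.654, 1.679, 0.008]
contact_force: [-0.6, 0.1, -0.2]
grip_width: 0.0005
```

Run:
```python
from bench import get_obs, imaging
import cv2,pickle
o=get_obs();print(o["tcp_pos"],o["contact_force"])
f=imaging.grab_frame("wrist"); pickle.dump(f,open("w.pkl","wb"))
cv2.imwrite("pics/w0.png",cv2.cvtColor(f["img"],cv2.COLOR_RGB2BGR));print(-f["R"].T@f["t"],f["fx"])
```

```text
[ 0.54843351 -0.20058007  0.14843061] [-0.64993568  0.11380496 -0.17699748]
[ 0.61864373 -0.16702937  0.29099945] 353.70560182463555
```

View pics/w0.png

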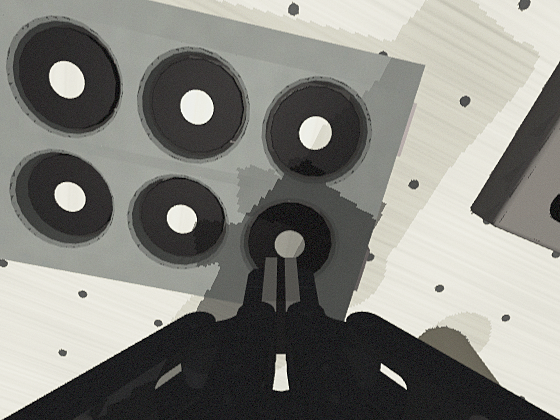

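The wrist view shows all six bright discs, at (67,80), (197,107), (315,133), (70,197), (182,219) and (289,244). I'll check the cell positions with these.

Run:
```python
from h import *
f=pickle.load(open("w.pkl","rb"))
for p in[(67,80),(197,107),(315,133),(70,197),(182,219),(289,244)]: print(ray(f,p,.098).round(4))
```

```text
[ 0.5758 -0.0643]
[ 0.5919 -0.1299]
[ 0.6064 -0.1921]
[ 0.5145 -0.082 ]
[ 0.5294 -0.1446]
[ 0.5418 -0.2077]
```

{"op": "send_rows", "data": {
  "motion": [
    {"dp": [-0.002,-0.008,-0.025],"rot": [0,0,0],"grip": 0},
    {"dp": [0,0,-0.016],"rot": [0,0,0],"grip": 0},
    {"dp": [0,0,0],"rot": [0,0,0],"grip": 0}
  ]
}}

```text
clock: 1.78
tcp_pos: [0.5506, -0.2114, 0.1134]
orientation: [-2.648, 1.681, -0.009]
contact_force: [-0.6, -1.1, 0.3]
grip_width: -0.0002
```

{"op": "send_rows", "data": {
  "motion": [
    {"dp": [-0.006,0.003,-0.008],"rot": [0,0,0],"grip": 0},
    {"dp": [0,0,-0.004],"rot": [0,0,0],"grip": 0},
    {"dp": [0,0,-0.003],"rot": [0,0,0],"grip": 0},
    {"dp": [0,0,-0.003],"rot": [0,0,0],"grip": 0}
  ]
}}

```text
clock: 2.28
tcp_pos: [0.5459, -0.2085, 0.0973]
orientation: [-2.647, 1.681, -0.015]
contact_force: [-1.7, 0.1, 2.1]
grip_width: 0.0002
```

{"op": "send_rows", "data": {
  "motion": [
    {"dp": [0,0,-0.003],"rot": [0,0,0],"grip": 0},
    {"dp": [0,0,-0.003],"rot": [0,0,0],"grip": 0}
  ]
}}

```text
clock: 2.52
tcp_pos: [0.5458, -0.2085, 0.0913]
orientation: [-2.647, 1.681, -0.015]
contact_force: [-0.4, 1.3, 1.6]
grip_width: 0.0002
```

{"op": "send_rows", "data": {
  "motion": [
    {"dp": [0,0,-0.006],"rot": [0,0,0],"grip": 0},
    {"dp": [0,0,-0.005],"rot": [0,0,0],"grip": 0},
    {"dp": [0,0,0.015],"rot": [0,0,0],"grip": 0},
    {"dp": [0,0,0.015],"rot": [0,0,0],"grip": 0},
    {"dp": [-0.015,0.063,0],"rot": [0,0,0],"grip": 0},
    {"dp": [0,0,-0.005],"rot": [0,0,0],"grip": 0}
  ]
}}

```text
out of range: a shift must lie within [-0.0625, 0.0625]
```

{"op": "send_rows", "data": {
  "motion": [
    {"dp": [0,0,-0.006],"rot": [0,0,0],"grip": 0},
    {"dp": [0,0,-0.005],"rot": [0,0,0],"grip": 0}
  ]
}}

```text
clock: 2.78
tcp_pos: [0.546, -0.2086, 0.0798]
orientation: [-2.647, 1.681, -0.016]
contact_force: [-0.9, -0.4, 2.8]
grip_width: -0.0001
```

{"op": "send_rows", "data": {
  "motion": [
    {"dp": [0,0,0.02],"rot": [0,0,0],"grip": 0},
    {"dp": [0,0,0.018],"rot": [0,0,0],"grip": 0},
    {"dp": [-0.008,0.032,0],"rot": [0,0,0],"grip": 0},
    {"dp": [-0.008,0.032,0],"rot": [0,0,0],"grip": 0},
    {"dp": [0,0,0],"rot": [0,0,0],"grip": 0}
  ]
}}

```text
clock: 3.4
tcp_pos: [0.53, -0.1434, 0.1184]
orientation: [-2.646, 1.682, -0.017]
contact_force: [-0.2, -0.2, -0.3]
grip_width: -0.0002
```

Cell 1 (0.546,-0.208) gave 18 mm at about 2.8 N, so it is empty. Next cell.

{"op": "send_rows", "data": {
  "motion": [
    {"dp": [0,0,-0.013],"rot": [0,0,0],"grip": 0},
    {"dp": [0,0,-0.004],"rot": [0,0,0],"grip": 0},
    {"dp": [0,0,-0.003],"rot": [0,0,0],"grip": 0},
    {"dp": [0,0,-0.003],"rot": [0,0,0],"grip": 0},
    {"dp": [0,0,-0.002],"rot": [0,0,0],"grip": 0}
  ]
}}

```text
clock: 4.03
tcp_pos: [0.5307, -0.1466, 0.092]
orientation: [-2.643, 1.688, -0.019]
contact_force: [-4.2, 1.6, 21.5]
grip_width: 0.0002
```

Rigid (21 N), so cell 2 is full. Next cell.

{"op": "send_rows", "data": {
  "motion": [
    {"dp": [0,0,0.014],"rot": [0,0,0],"grip": 0},
    {"dp": [0,0,0.014],"rot": [0,0,0],"grip": 0},
    {"dp": [-0.008,0.033,0],"rot": [0,0,0],"grip": 0},
    {"dp": [-0.008,0.033,0],"rot": [0,0,0],"grip": 0},
    {"dp": [0,0,0],"rot": [0,0,0],"grip": 0}
  ]
}}

```text
clock: 4.65
tcp_pos: [0.516, -0.08, 0.1249]
orientation: [-2.639, 1.689, -0.026]
contact_force: [-0.4, -0.4, -0.6]
grip_width: 0.0004
```

{"op": "send_rows", "data": {
  "motion": [
    {"dp": [0,0,-0.014],"rot": [0,0,0],"grip": 0},
    {"dp": [0,0,-0.004],"rot": [0,0,0],"grip": 0},
    {"dp": [0,0,-0.003],"rot": [0,0,0],"grip": 0},
    {"dp": [0,0,-0.002],"rot": [0,0,0],"grip": 0}
  ]
}}

```text
clock: 5.15
tcp_pos: [0.5166, -0.083, 0.1009]
orientation: [-2.637, 1.695, -0.029]
contact_force: [1.0, 0.4, 0.8]
grip_width: -0.0001
```

{"op": "send_rows", "data": {
  "motion": [
    {"dp": [0,0.002,-0.003],"rot": [0,0,0],"grip": 0},
    {"dp": [0,0,-0.003],"rot": [0,0,0],"grip": 0},
    {"dp": [0,0,-0.002],"rot": [0,0,0],"grip": 0},
    {"dp": [0,0,-0.002],"rot": [0,0,0],"grip": 0}
  ]
}}

```text
clock: 5.65
tcp_pos: [0.5175, -0.0812, 0.092]
orientation: [-2.636, 1.695, -0.031]
contact_force: [-8.2, -0.1, 33.9]
grip_width: -0.0001
```

Rigid too. Over to the far column.

{"op": "send_rows", "data": {
  "motion": [
    {"dp": [0,0,0.014],"rot": [0,0,0],"grip": 0},
    {"dp": [0,0,0.014],"rot": [0,0,0],"grip": 0},
    {"dp": [0.032,0.008,0],"rot": [0,0,0],"grip": 0},
    {"dp": [0.032,0.008,0],"rot": [0,0,0],"grip": 0},
    {"dp": [0,0,0],"rot": [0,0,0],"grip": 0}
  ]
}}

```text
clock: 6.28
tcp_pos: [0.5838, -0.0651, 0.1242]
orientation: [-2.634, 1.695, -0.035]
contact_force: [0.2, 0.4, 0.4]
grip_width: -0.0
```

{"op": "send_rows", "data": {
  "motion": [
    {"dp": [0,0,-0.014],"rot": [0,0,0],"grip": 0},
    {"dp": [0,0,-0.005],"rot": [0,0,0],"grip": 0},
    {"dp": [0,0,-0.003],"rot": [0,0,0],"grip": 0},
    {"dp": [0,0,-0.002],"rot": [0,0,0],"grip": 0}
  ]
}}

```text
clock: 6.78
tcp_pos: [0.5806, -0.0664, 0.0981]
orientation: [-2.635, 1.699, -0.031]
contact_force: [-0.2, 0.1, 1.2]
grip_width: 0.0004
```

{"op": "send_rows", "data": {
  "motion": [
    {"dp": [0,0,-0.003],"rot": [0,0,0],"grip": 0},
    {"dp": [0,0,-0.003],"rot": [0,0,0],"grip": 0},
    {"dp": [0,0,-0.001],"rot": [0,0,0],"grip": 0}
  ]
}}

```text
clock: 7.15
tcp_pos: [0.5808, -0.0664, 0.0914]
orientation: [-2.635, 1.699, -0.032]
contact_force: [-2.0, -0.7, 2.5]
grip_width: -0.0001
```

{"op": "send_rows", "data": {
  "motion": [
    {"dp": [0,0,-0.003],"rot": [0,0,0],"grip": 0},
    {"dp": [0,0,-0.003],"rot": [0,0,0],"grip": 0},
    {"dp": [0,0,-0.003],"rot": [0,0,0],"grip": 0}
  ]
}}

```text
clock: 7.52
tcp_pos: [0.5808, -0.0663, 0.0821]
orientation: [-2.635, 1.698, -0.032]
contact_force: [-0.4, 0.6, 2.8]
grip_width: -0.0002
```

Also empty (16 mm at 2.8 N). The empty cells are (0.546,-0.208) and (0.580,-0.065). Now to canister a.

{"op": "send_rows", "data": {
  "motion": [
    {"dp": [0,0,0.05],"rot": [0,0,0],"grip": 0.085},
    {"dp": [0,0.01,0.06],"rot": [0,0,0],"grip": 0.085},
    {"dp": [-0.03,0.05,0.02],"rot": [0,0,0],"grip": 0.085},
    {"dp": [-0.03,0.05,0],"rot": [0,0,0],"grip": 0.085},
    {"dp": [-0.03,0.04,0],"rot": [0,0,0],"grip": 0.085},
    {"dp": [0,0,0],"rot": [0,0,0],"grip": 0.085},
    {"dp": [0,0,0],"rot": [0,0,0],"grip": 0.085}
  ]
}}

```text
clock: 8.4
tcp_pos: [0.4885, 0.0866, 0.2138]
orientation: [-2.631, 1.7, -0.034]
contact_force: [1.1, -0.0, 0.1]
grip_width: 0.0846
```

```bash
cat >> h.py <<'E'
from scipy.spatial.transform import Rotation as Ro
def off(target,yaw):
    """dp and rot still to go to the target with the tool straight down, jaws along yaw"""
    from bench import get_obs
    o=get_obs(); c,s=np.cos(yaw),np.sin(yaw)
    D=np.array([[c,s,0],[s,-c,0],[0,0,-1]])
    r=(Ro.from_matrix(D)*Ro.from_rotvec(o["orientation"]).inv()).as_rotvec()
    print("t",round(o["clock"],2),"tcp",o["tcp_pos"].round(4),"dp",(np.array(target)-o["tcp_pos"]).round(4),"rot",r.round(3),"F",o["contact_force"].round(1),"grip",round(o["grip_width"],4))
E
python3 - <<'E'
from h import *
from bench import imaging
off([.482,.102,.22],-1.13)
f=imaging.grab_frame("wrist"); pickle.dump(f,open("w.pkl","wb"))
cv2.imwrite("pics/w1.png",cv2.cvtColor(f["img"],cv2.COLOR_RGB2BGR))
print(proj(f,[.4817,.1017,.08]),proj(f,[.573,.2957,.08]))
E
```

```text
t 8.4 tcp [0.4885 0.0866 0.2138] dp [-0.0065  0.0154  0.0062] rot [0.004 0.023 0.017] F [ 1.1 -0.   0.1] grip 0.0846
[259.37581486 194.68838061] [ 48.05405053 -37.80487735]
```

View pics/w1.png

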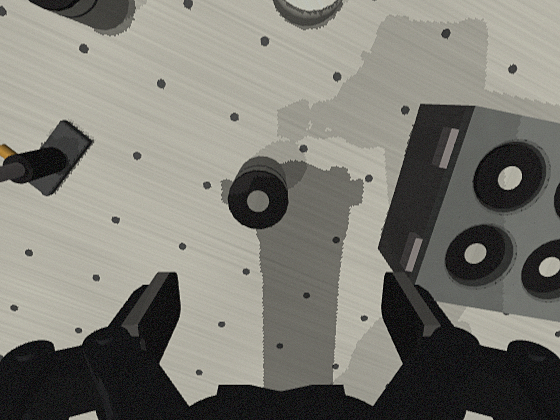

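Canister a's disc sits at (258,201), about 6 px below the prediction, and the jaws straddle it. I'll work out the refined target.

Run:
```python
from h import *
f=pickle.load(open("w.pkl","rb"))
print(ray(f,(258,201),.08)); 
for p in[(509,178),(475,253),(549,267)]: print(ray(f,p,.098))
off([.4785,.1015,.16],-1.13)
```

```text
[0.47633422 0.1006238 ]
[ 0.5752174  -0.06440176]
[ 0.51238217 -0.07512876]
[ 0.52650833 -0.1379892 ]
t 8.45 tcp [0.4884 0.0867 0.2137] dp [-0.0099  0.0148 -0.0537] rot [0.004 0.023 0.017] F [-0.8  0.4  0.3] grip 0.0853
```

{"op": "send_rows", "data": {
  "motion": [
    {"dp": [-0.004,0.007,-0.03],"rot": [0.004,0.023,0.017],"grip": 0.085},
    {"dp": [-0.004,0.006,-0.03],"rot": [0,0,0],"grip": 0.085},
    {"dp": [0,0,-0.02],"rot": [0,0,0],"grip": 0.085},
    {"dp": [0,0,0],"rot": [0,0,0],"grip": 0.085}
  ]
}}

```text
clock: 8.95
tcp_pos: [0.4837, 0.0951, 0.131]
orientation: [2.645, -1.694, 0.001]
contact_force: [-0.3, -0.5, -0.4]
grip_width: 0.0851
```

Run:
```python
from h import *
off([.480,.1,.047],-1.13)
```

```text
t 8.95 tcp [0.4837 0.0951 0.131 ] dp [-0.0037  0.0049 -0.084 ] rot [0.    0.    0.009] F [-0.3 -0.5 -0.4] grip 0.0851
```

{"op": "send_rows", "data": {
  "motion": [
    {"dp": [-0.004,0.005,-0.015],"rot": [0,0,0],"grip": 0.085},
    {"dp": [0,0,-0.025],"rot": [0,0,0],"grip": 0.085},
    {"dp": [0,0,-0.025],"rot": [0,0,0],"grip": 0.085},
    {"dp": [0,0,-0.017],"rot": [0,0,0],"grip": 0.085},
    {"dp": [0,0,0],"rot": [0,0,0],"grip": 0.085}
  ]
}}

```text
clock: 9.57
tcp_pos: [0.4822, 0.0999, 0.0474]
orientation: [-2.639, 1.698, -0.006]
contact_force: [0.4, -0.4, -0.3]
grip_width: 0.0848
```

Run:
```python
from h import *
off([.480,.1,.047],-1.13)
```

```text
t 9.57 tcp [0.4822 0.0999 0.0474] dp [-0.0022  0.0001 -0.0004] rot [-0.001  0.005  0.013] F [ 0.4 -0.4 -0.3] grip 0.0848
```

{"op": "send_rows", "data": {
  "motion": [
    {"dp": [-0.002,0,0],"rot": [0,0.005,0],"grip": 0.04},
    {"dp": [0,0,0],"rot": [0,0,0],"grip": 0.04},
    {"dp": [0,0,0],"rot": [0,0,0],"grip": 0.04},
    {"dp": [0,0,0],"rot": [0,0,0],"grip": 0.04},
    {"dp": [0,0,0],"rot": [0,0,0],"grip": 0.04}
  ],
  "grip_force": 40
}}

```text
clock: 10.2
tcp_pos: [0.4811, 0.1002, 0.0493]
orientation: [-2.639, 1.699, -0.003]
contact_force: [-0.1, 0.1, -2.9]
grip_width: 0.0491
```

{"op": "send_rows", "data": {
  "motion": [
    {"dp": [0,0,0.02],"rot": [0,0,0],"grip": 0.04},
    {"dp": [0,0,0.05],"rot": [0,0,0],"grip": 0.04},
    {"dp": [0,0,0.05],"rot": [0,0,0],"grip": 0.04},
    {"dp": [0,-0.03,0.03],"rot": [0,0,0],"grip": 0.04},
    {"dp": [0.02,-0.04,0],"rot": [0,0,0],"grip": 0.04},
    {"dp": [0.02,-0.04,0],"rot": [0,0,0],"grip": 0.04},
    {"dp": [0.015,-0.03,0],"rot": [0,0,0],"grip": 0.04},
    {"dp": [0,0,0],"rot": [0,0,0],"grip": 0.04}
  ]
}}

```text
clock: 11.2
tcp_pos: [0.5346, -0.0446, 0.2038]
orientation: [-2.643, 1.697, -0.002]
contact_force: [0.0, -0.6, -3.9]
grip_width: 0.049
```

Run:
```python
from h import *
off([.578,-.065,.17],-1.13)
```

```text
t 11.2 tcp [ 0.5346 -0.0446  0.2038] dp [ 0.0434 -0.0204 -0.0338] rot [-0.     0.001  0.011] F [ 0.  -0.6 -3.9] grip 0.049
```

{"op": "send_rows", "data": {
  "motion": [
    {"dp": [0.022,-0.01,-0.01],"rot": [0,0,0.006],"grip": 0.04},
    {"dp": [0.021,-0.01,-0.02],"rot": [0,0,0.005],"grip": 0.04},
    {"dp": [0,0,-0.01],"rot": [0,0,0],"grip": 0.04},
    {"dp": [0,0,0],"rot": [0,0,0],"grip": 0.04}
  ]
}}

```text
clock: 11.7
tcp_pos: [0.5761, -0.0618, 0.1619]
orientation: [-2.655, 1.678, 0.004]
contact_force: [-0.2, 0.0, -2.4]
grip_width: 0.049
```

Run:
```python
from h import *
from bench import imaging
off([.578,-.065,.165],-1.13)
f=imaging.grab_frame("wrist"); pickle.dump(f,open("w.pkl","wb"))
cv2.imwrite("pics/w2.png",cv2.cvtColor(f["img"],cv2.COLOR_RGB2BGR))
for n in("scene","side"): pickle.dump(imaging.grab_frame(n),open(n+"2.pkl","wb"))
```

```text
t 11.7 tcp [ 0.5761 -0.0618  0.1619] dp [ 0.0019 -0.0032  0.0031] rot [-0.002 -0.002 -0.003] F [-0.2  0.  -2.4] grip 0.049
```

View pics/w2.png

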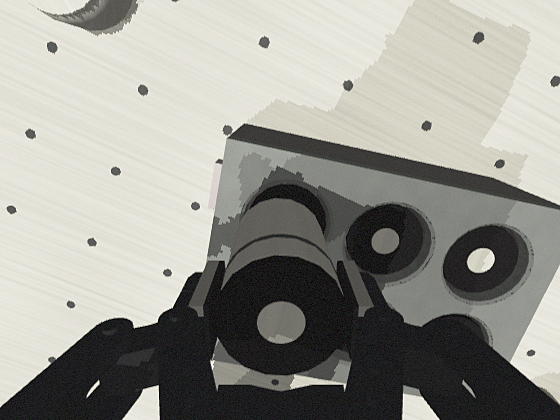

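Canister a is held upright, with its cap disc at (281,323). The neighbouring cell discs are at (386,241) and (481,260), and the target opening's rim shows behind the canister.

Run:
```python
from h import *
f=pickle.load(open("w.pkl","rb"))
print("can",ray(f,(281,323),.193))
a,b=ray(f,(386,241),.098),ray(f,(481,260),.098);print(a,b,"target",2*a-b)
print("vert offset TCP projected",proj(f,[.5761,-.0618,.193]))
```

```text
can [ 0.57179147 -0.06289357]
[ 0.59250705 -0.12654261] [ 0.6072575  -0.18863484] target [ 0.5777566  -0.06445038]
vert offset TCP projected [283.3290627  312.94594463]
```

{"op": "send_rows", "data": {
  "motion": [
    {"dp": [0.0045,-0.003,0],"rot": [0,0,0],"grip": 0.04},
    {"dp": [0,0,-0.006],"rot": [0,0,0],"grip": 0.04},
    {"dp": [0,0,0],"rot": [0,0,0],"grip": 0.04}
  ]
}}

```text
clock: 12.22
tcp_pos: [0.5823, -0.065, 0.1585]
orientation: [-2.653, 1.676, -0.004]
contact_force: [0.9, -0.3, -3.8]
grip_width: 0.0487
```

Run:
```python
from h import *
off([.5806,-.0648,.147],-1.13)
```

```text
t 12.22 tcp [ 0.5823 -0.065   0.1585] dp [-0.0017  0.0002 -0.0115] rot [-0.001  0.004 -0.003] F [ 0.9 -0.3 -3.8] grip 0.0487
```

{"op": "send_rows", "data": {
  "motion": [
    {"dp": [-0.0017,0,-0.004],"rot": [0,0.004,0],"grip": 0.04},
    {"dp": [0,0,-0.005],"rot": [0,0,0],"grip": 0.04},
    {"dp": [0,0,-0.003],"rot": [0,0,0],"grip": 0.04},
    {"dp": [0,0,-0.003],"rot": [0,0,0],"grip": 0.04}
  ]
}}

```text
clock: 12.72
tcp_pos: [0.5806, -0.065, 0.143]
orientation: [-2.655, 1.678, 0.001]
contact_force: [-0.3, 0.4, -0.9]
grip_width: 0.0492
```

Run:
```python
from h import *
off([.5806,-.0648,.110],-1.13)
```

```text
t 12.72 tcp [ 0.5806 -0.065   0.143 ] dp [ 0.      0.0002 -0.033 ] rot [-0.001 -0.    -0.003] F [-0.3  0.4 -0.9] grip 0.0492
```

{"op": "send_rows", "data": {
  "motion": [
    {"dp": [0,0,-0.003],"rot": [0,0,0],"grip": 0.04},
    {"dp": [0,0,-0.003],"rot": [0,0,0],"grip": 0.04},
    {"dp": [0,0,-0.003],"rot": [0,0,0],"grip": 0.04}
  ]
}}

```text
clock: 13.1
tcp_pos: [0.5806, -0.065, 0.1337]
orientation: [-2.655, 1.678, 0.001]
contact_force: [-0.5, 0.7, -1.2]
grip_width: 0.0492
```

Going in freely.

{"op": "send_rows", "data": {
  "motion": [
    {"dp": [0,0,-0.006],"rot": [0,0,0],"grip": 0.04},
    {"dp": [0,0,-0.006],"rot": [0,0,0],"grip": 0.04},
    {"dp": [0,0,-0.006],"rot": [0,0,0],"grip": 0.04},
    {"dp": [0,0,-0.005],"rot": [0,0,0],"grip": 0.04},
    {"dp": [0,0,0],"rot": [0,0,0],"grip": 0.04}
  ]
}}

```text
clock: 13.72
tcp_pos: [0.5806, -0.065, 0.1086]
orientation: [-2.655, 1.678, 0.002]
contact_force: [-0.5, -0.5, -0.6]
grip_width: 0.0487
```

{"op": "send_rows", "data": {
  "motion": [
    {"dp": [0,0,0],"rot": [0,0,0],"grip": 0.065},
    {"dp": [0,0,0],"rot": [0,0,0],"grip": 0.065},
    {"dp": [0,0,0],"rot": [0,0,0],"grip": 0.07},
    {"dp": [0,0,0.03],"rot": [0,0,0],"grip": 0.07},
    {"dp": [0,0,0.03],"rot": [0,0,0],"grip": 0.07},
    {"dp": [0,0,0],"rot": [0,0,0],"grip": 0},
    {"dp": [0,0,0],"rot": [0,0,0],"grip": 0},
    {"dp": [0,0,0],"rot": [0,0,0],"grip": 0},
    {"dp": [0,0,0],"rot": [0,0,0],"grip": 0},
    {"dp": [0,0,0],"rot": [0,0,0],"grip": 0}
  ]
}}

```text
clock: 14.98
tcp_pos: [0.5799, -0.0648, 0.1682]
orientation: [2.656, -1.678, -0.005]
contact_force: [1.4, 0.5, -0.4]
grip_width: 0.0001
```

Run:
```python
from h import *
from bench import imaging
off([.5802,-.065,.14],-1.13)
f=imaging.grab_frame("wrist"); pickle.dump(f,open("w.pkl","wb"))
cv2.imwrite("pics/w3.png",cv2.cvtColor(f["img"],cv2.COLOR_RGB2BGR))
```

```text
t 14.97 tcp [ 0.5799 -0.0648  0.1682] dp [ 0.0003 -0.0002 -0.0282] rot [-0.002 -0.003 -0.003] F [ 1.4  0.5 -0.4] grip 0.0001
```

View pics/w3.png

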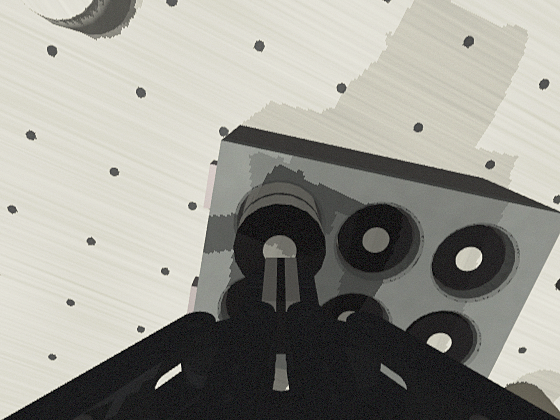

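Canister a stands upright, half in. Its cap is at (280,250), under the closed fingertips. Pressing now.

{"op": "send_rows", "data": {
  "motion": [
    {"dp": [0,0,-0.018],"rot": [0,0,0],"grip": 0},
    {"dp": [0,0,-0.01],"rot": [0,0,0],"grip": 0},
    {"dp": [0,0,-0.005],"rot": [0,0,0],"grip": 0},
    {"dp": [0,0,-0.005],"rot": [0,0,0],"grip": 0},
    {"dp": [0,0,-0.005],"rot": [0,0,0],"grip": 0}
  ]
}}

```text
clock: 15.65
tcp_pos: [0.5795, -0.0648, 0.1215]
orientation: [2.656, -1.678, -0.006]
contact_force: [-0.1, -0.4, 0.7]
grip_width: 0.0003
```

{"op": "send_rows", "data": {
  "motion": [
    {"dp": [0,0,-0.005],"rot": [0,0,0],"grip": 0},
    {"dp": [0,0,-0.005],"rot": [0,0,0],"grip": 0},
    {"dp": [0,0,-0.004],"rot": [0,0,0],"grip": 0},
    {"dp": [0,0,-0.003],"rot": [0,0,0],"grip": 0}
  ]
}}

```text
clock: 16.15
tcp_pos: [0.5795, -0.0648, 0.1036]
orientation: [2.656, -1.678, -0.006]
contact_force: [-1.2, -0.0, -0.1]
grip_width: 0.0002
```

{"op": "send_rows", "data": {
  "motion": [
    {"dp": [0,0,-0.003],"rot": [0,0,0],"grip": 0},
    {"dp": [0,0,-0.002],"rot": [0,0,0],"grip": 0}
  ]
}}

```text
clock: 16.4
tcp_pos: [0.5795, -0.0648, 0.0983]
orientation: [2.656, -1.678, -0.006]
contact_force: [0.3, 1.0, 1.4]
grip_width: -0.0
```

{"op": "send_rows", "data": {
  "motion": [
    {"dp": [0,0,-0.002],"rot": [0,0,0],"grip": 0},
    {"dp": [0,0,-0.002],"rot": [0,0,0],"grip": 0},
    {"dp": [0,0,-0.001],"rot": [0,0,0],"grip": 0}
  ]
}}

```text
clock: 16.77
tcp_pos: [0.5819, -0.065, 0.0985]
orientation: [-2.654, 1.678, -0.001]
contact_force: [-3.6, 0.4, 7.5]
grip_width: -0.0001
```

{"op": "send_rows", "data": {
  "motion": [
    {"dp": [-0.001,0,-0.003],"rot": [0,0,0],"grip": 0},
    {"dp": [0,0,-0.003],"rot": [0,0,0],"grip": 0},
    {"dp": [0,0,-0.003],"rot": [0,0,0],"grip": 0}
  ]
}}

```text
clock: 17.15
tcp_pos: [0.582, -0.0651, 0.0979]
orientation: [-2.653, 1.679, -0.006]
contact_force: [-11.1, 1.3, 28.2]
grip_width: -0.0001
```

Firm stop at z=0.098 with 28 N, but the full cells earlier read 0.092. I'll press the neighbouring full cell as a reference and take a picture.

{"op": "send_rows", "data": {
  "motion": [
    {"dp": [0,0,0.014],"rot": [0,0,0],"grip": 0},
    {"dp": [0,0,0.014],"rot": [0,0,0],"grip": 0},
    {"dp": [0.007,-0.033,0],"rot": [0,0,0],"grip": 0},
    {"dp": [0.007,-0.031,0],"rot": [0,0,0],"grip": 0},
    {"dp": [0,0,-0.012],"rot": [0,0,0],"grip": 0},
    {"dp": [0,0,-0.006],"rot": [0,0,0],"grip": 0}
  ]
}}

```text
clock: 17.9
tcp_pos: [0.5983, -0.1293, 0.1115]
orientation: [-2.652, 1.675, -0.013]
contact_force: [0.2, 1.4, 0.3]
grip_width: -0.0002
```

Run:
```python
from h import *
from bench import imaging
off([.5945,-.129,.1],-1.13)
f=imaging.grab_frame("side"); 
cv2.imwrite("pics/s2.png",cv2.resize(cv2.cvtColor(f["img"],cv2.COLOR_RGB2BGR)[120:230,230:370],(700,550),interpolation=cv2.INTER_CUBIC))
```

```text
t 17.9 tcp [ 0.5983 -0.1293  0.1115] dp [-0.0038  0.0003 -0.0115] rot [ 0.     0.009 -0.004] F [0.2 1.4 0.3] grip -0.0002
```

View pics/s2.png

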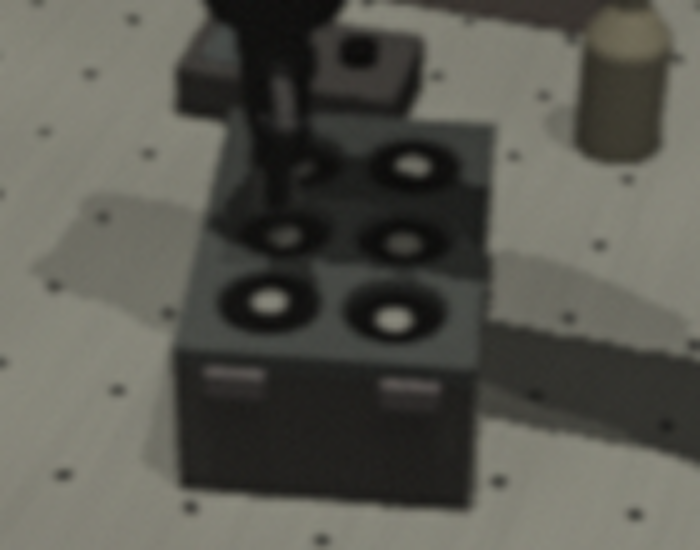

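In this view canister a's disc (268,302) sits nearer the middle of its ring than its neighbour's does (395,318). It may be a few mm proud. Measuring the reference height.

{"op": "send_rows", "data": {
  "motion": [
    {"dp": [-0.004,0,-0.008],"rot": [0,0.009,0],"grip": 0},
    {"dp": [0,0,-0.004],"rot": [0,0,0],"grip": 0},
    {"dp": [0,0,-0.003],"rot": [0,0,0],"grip": 0},
    {"dp": [0,0,-0.003],"rot": [0,0,0],"grip": 0},
    {"dp": [0,0,-0.003],"rot": [0,0,0],"grip": 0}
  ]
}}

```text
clock: 18.58
tcp_pos: [0.5951, -0.1268, 0.0922]
orientation: [-2.659, 1.672, -0.002]
contact_force: [-11.3, 1.6, 38.8]
grip_width: 0.0001
```

The reference full cell stops at 0.0922, so canister a is about 5.5 mm proud. Going back to press it again, centred.

{"op": "send_rows", "data": {
  "motion": [
    {"dp": [0,0,0.014],"rot": [0,0,0],"grip": 0},
    {"dp": [0,0,0.014],"rot": [0,0,0],"grip": 0},
    {"dp": [-0.007,0.031,0],"rot": [0,0,0],"grip": 0},
    {"dp": [-0.008,0.03,0],"rot": [0,0,0],"grip": 0},
    {"dp": [0,0,0.06],"rot": [0,0,0],"grip": 0},
    {"dp": [-0.05,0.0,0.06],"rot": [0,0,0],"grip": 0},
    {"dp": [0,0,0],"rot": [0,0,0],"grip": 0}
  ]
}}

```text
clock: 19.45
tcp_pos: [0.5406, -0.0645, 0.2358]
orientation: [-2.658, 1.671, -0.007]
contact_force: [0.5, -0.1, -1.0]
grip_width: -0.0001
```

Run:
```python
from h import *
from bench import imaging
off([.5797,-.0649,.13],-1.13)
f=imaging.grab_frame("wrist"); pickle.dump(f,open("w.pkl","wb"))
im=cv2.cvtColor(f["img"],cv2.COLOR_RGB2BGR)
u,v=proj(f,[.595,-.1,.098]).astype(int); print(u,v)
y0=max(v-100,0);x0=max(u-140,0)
c=im[y0:y0+200,x0:x0+280]; print(x0,y0)
cv2.imwrite("pics/w4.png",cv2.resize(c,None,fx=2.8,fy=2.8,interpolation=cv2.INTER_CUBIC))
```

```text
t 19.45 tcp [ 0.5406 -0.0645  0.2358] dp [ 0.0391 -0.0004 -0.1058] rot [ 0.001  0.005 -0.007] F [ 0.5 -0.1 -1. ] grip -0.0001
351 149
211 49
```

View pics/w4.png

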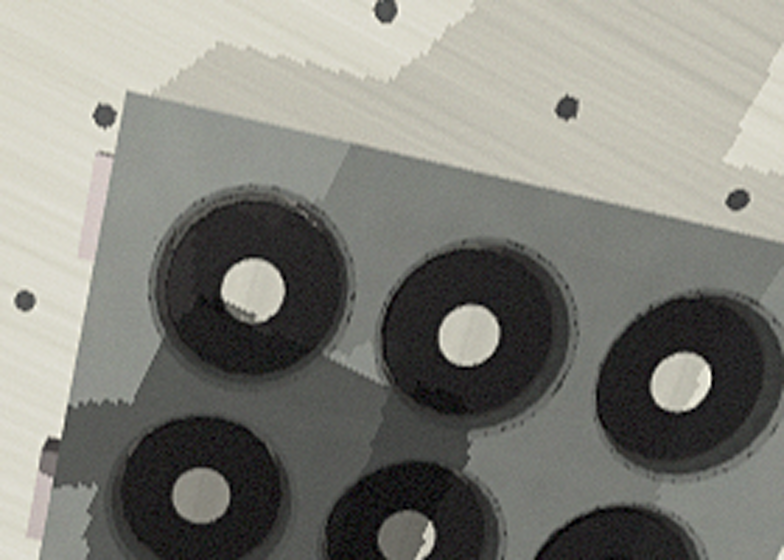

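Canister a's cap (top left, disc at (253,290) in the crop) lies within its opening and is fairly level. Its cap images slightly larger than its neighbour's. I'll take its centre from this view and press again.

Run:
```python
from h import *
f=pickle.load(open("w.pkl","rb"))
print(ray(f,(301.4,152.6),.098),ray(f,(301.4,152.6),.103),ray(f,(378.1,168.6),.098),ray(f,(453.9,185.4),.098))
```

```text
[ 0.57593062 -0.06506626] [ 0.57652667 -0.06444039] [ 0.59109203 -0.12669465] [ 0.60581507 -0.18985039]
```

{"op": "send_rows", "data": {
  "motion": [
    {"dp": [0.02,0,-0.05],"rot": [0,0.005,-0.007],"grip": 0},
    {"dp": [0.019,0,-0.05],"rot": [0,0,0],"grip": 0},
    {"dp": [0,0,-0.01],"rot": [0,0,0],"grip": 0},
    {"dp": [0,0,0],"rot": [0,0,0],"grip": 0}
  ]
}}

```text
clock: 20.0
tcp_pos: [0.5815, -0.0646, 0.1199]
orientation: [2.652, -1.682, -0.002]
contact_force: [-1.1, -0.7, 0.4]
grip_width: -0.0
```

{"op": "send_rows", "data": {
  "motion": [
    {"dp": [-0.003,-0.001,-0.012],"rot": [0,0,0],"grip": 0},
    {"dp": [0,0,-0.005],"rot": [0,0,0],"grip": 0},
    {"dp": [0,0,-0.003],"rot": [0,0,0],"grip": 0},
    {"dp": [0,0,-0.003],"rot": [0,0,0],"grip": 0},
    {"dp": [0,0,-0.003],"rot": [0,0,0],"grip": 0}
  ]
}}

```text
clock: 20.62
tcp_pos: [0.5807, -0.0661, 0.0978]
orientation: [-2.651, 1.682, -0.009]
contact_force: [-5.1, -0.2, 22.2]
grip_width: -0.0003
```

Same stop at 0.098. I'll move on towards canister b and check a's cap height by triangulating the discs with the arm out of view.

{"op": "send_rows", "data": {
  "motion": [
    {"dp": [0,0,0.05],"rot": [0,0,0],"grip": 0.085},
    {"dp": [0,0.02,0.06],"rot": [0,0,0],"grip": 0.085},
    {"dp": [0,0.06,0.02],"rot": [0,0,0],"grip": 0.085},
    {"dp": [0,0.06,0],"rot": [0,0,0],"grip": 0.085},
    {"dp": [0,0.06,0],"rot": [0,0,0],"grip": 0.085},
    {"dp": [0,0.06,0],"rot": [0,0,0],"grip": 0.085},
    {"dp": [0,0.05,0],"rot": [0,0,0],"grip": 0.085},
    {"dp": [0,0.04,0],"rot": [0,0,0],"grip": 0.085},
    {"dp": [0,0,0],"rot": [0,0,0],"grip": 0.085}
  ]
}}

```text
clock: 21.75
tcp_pos: [0.5791, 0.2943, 0.235]
orientation: [-2.641, 1.685, -0.014]
contact_force: [0.3, -0.3, -0.8]
grip_width: 0.0852
```

Run:
```python
from h import *
from bench import imaging
off([.573,.2957,.20],-1.13)
F={}
for n in("scene","side","wrist"):
    f=imaging.grab_frame(n); pickle.dump(f,open(n+"3.pkl","wb")); F[n]=f
def disc(f,X,r=5):
    p=proj(f,X); g=cv2.cvtColor(f["img"],cv2.COLOR_RGB2GRAY)
    x0,y0=int(round(p[0]))-r,int(round(p[1]))-r
    c=g[y0:y0+2*r+1,x0:x0+2*r+1].astype(float); w=np.clip(c-c.min()-.45*(c.max()-c.min()),0,None)
    n,l,_,_=cv2.connectedComponentsWithStats((w>0).astype(np.uint8)); 
    k=l[tuple(np.argwhere(w==w[r-3:r+4,r-3:r+4].max())[0])]; w=w*(l==k)
    yy,xx=np.mgrid[0:2*r+1,0:2*r+1]; return np.array([x0+(w*xx).sum()/w.sum(),y0+(w*yy).sum()/w.sum()])
C=[[.5458,-.2085],[.5306,-.1443],[.5155,-.0801],[.61,-.1934],[.5949,-.1291],[.5797,-.0649]]
for tag in("0","3"):
    fs,fd=[pickle.load(open(n+("" if tag=="0" else "3")+".pkl","rb")) for n in("scene","side")]
    L=[c+[.096] for c in C]+([[.4805,.1,.08]] if tag=="0" else [])+[[.573,.2957,.08]]
    for X in L:
        a,b=disc(fs,X),disc(fd,X)
        q=least_squares(lambda x:np.r_[proj(fs,x)-a,proj(fd,x)-b],X); print(tag,a.round(1),b.round(1),q.x.round(4),"res",np.sqrt(2*q.cost).round(2))
cv2.imwrite("pics/w5.png",cv2.cvtColor(F["wrist"]["img"],cv2.COLOR_RGB2BGR))
```

```text
t 21.75 tcp [0.5791 0.2943 0.235 ] dp [-0.0061  0.0014 -0.035 ] rot [-0.002  0.012  0.005] F [ 0.3 -0.3 -0.8] grip 0.0852
0 [201.7 230.9] [312.2 152.8] [ 0.5457 -0.2085  0.0983] res 0.22
0 [221.9 218.3] [310.3 168.3] [ 0.5307 -0.1444  0.0925] res 0.14
0 [241.  204.9] [308.3 183.5] [ 0.5155 -0.0801  0.0923] res 0.19
0 [217.1 248.7] [289.1 153. ] [ 0.6098 -0.1932  0.0926] res 0.12
0 [237.  234.3] [286.3 166.8] [ 0.5949 -0.1292  0.0924] res 0.15
0 [256.2 219.2] [283.4 180. ] [ 0.5796 -0.0651  0.0982] res 0.09
0 [292.4 174.3] [298.8 236.6] [0.4804 0.1004 0.0801] res 0.08
0 [366.1 172. ] [226.3 289.6] [0.5726 0.2955 0.0796] res 0.1
3 [201.7 230.9] [312.2 152.8] [ 0.5457 -0.2085  0.0984] res 0.23
3 [221.9 218.3] [310.3 168.3] [ 0.5307 -0.1445  0.0925] res 0.14
3 [241.  204.9] [308.3 183.5] [ 0.5156 -0.0801  0.0923] res 0.19
3 [217.1 248.7] [289.1 153. ] [ 0.6098 -0.1933  0.0926] res 0.12
3 [237.1 234.3] [286.3 166.8] [ 0.5949 -0.1292  0.0924] res 0.14
3 [256.2 219.2] [283.5 179.9] [ 0.5794 -0.0652  0.0983] res 0.08
3 [366.1 172. ] [226.4 289.7] [0.5725 0.2956 0.0795] res 0.08
```

View pics/w5.png

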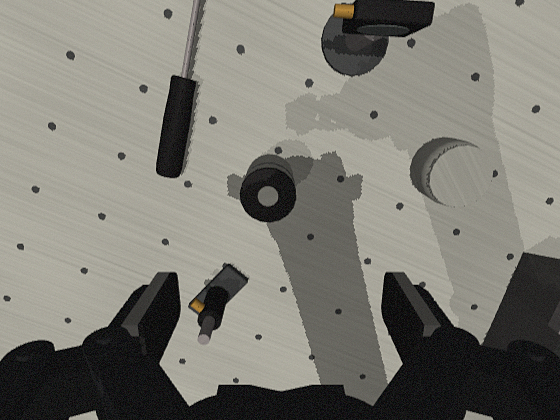

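Triangulation puts canister a's cap at z = 0.0983, which is the specified home height (0.098) and the hard stop. The stored caps are really at 0.0925, both by vision and by touch. So a is home by its seat. Canister b is at (0.5725,0.2956), clear of the post holder and driver.

{"op": "send_rows", "data": {
  "motion": [
    {"dp": [-0.0065,0.001,-0.03],"rot": [-0.002,0.012,0.005],"grip": 0.085},
    {"dp": [0,0,-0.04],"rot": [0,0,0],"grip": 0.085},
    {"dp": [0,0,-0.03],"rot": [0,0,0],"grip": 0.085},
    {"dp": [0,0,0],"rot": [0,0,0],"grip": 0.085}
  ]
}}

```text
clock: 22.4
tcp_pos: [0.5778, 0.2798, 0.1339]
orientation: [2.634, -1.707, 0.012]
contact_force: [0.1, -0.5, 0.4]
grip_width: 0.085
```

Run:
```python
from h import *
off([.5727,.2956,.049],-1.13)
```

```text
t 22.4 tcp [0.5778 0.2798 0.1339] dp [-0.0051  0.0158 -0.0849] rot [0.006 0.005 0.02 ] F [ 0.1 -0.5  0.4] grip 0.085
```

{"op": "send_rows", "data": {
  "motion": [
    {"dp": [-0.005,0.016,0],"rot": [0.006,0.005,0.02],"grip": 0.085},
    {"dp": [0,0,-0.015],"rot": [0,0,0],"grip": 0.085},
    {"dp": [0,0,-0.015],"rot": [0,0,0],"grip": 0.085},
    {"dp": [0,0,0],"rot": [0,0,0],"grip": 0.085}
  ]
}}

```text
clock: 22.9
tcp_pos: [0.5748, 0.2966, 0.1058]
orientation: [-2.649, 1.68, -0.004]
contact_force: [-0.4, 0.2, 0.3]
grip_width: 0.0854
```

Run:
```python
from h import *
off([.5727,.2956,.049],-1.13)
```

```text
t 22.9 tcp [0.5748 0.2966 0.1058] dp [-0.0021 -0.001  -0.0568] rot [-0.002  0.004  0.   ] F [-0.4  0.2  0.3] grip 0.0854
```

{"op": "send_rows", "data": {
  "motion": [
    {"dp": [-0.002,0,-0.015],"rot": [-0.002,0.004,0],"grip": 0.085},
    {"dp": [0,0,-0.015],"rot": [0,0,0],"grip": 0.085},
    {"dp": [0,0,-0.015],"rot": [0,0,0],"grip": 0.085},
    {"dp": [0,0,-0.012],"rot": [0,0,0],"grip": 0.085},
    {"dp": [0,0,0],"rot": [0,0,0],"grip": 0.085}
  ]
}}

```text
clock: 23.52
tcp_pos: [0.5723, 0.2961, 0.0441]
orientation: [2.652, -1.682, -0.0]
contact_force: [-0.2, 0.2, 1.3]
grip_width: 0.0851
```

Run:
```python
from h import *
off([.5727,.2956,.049],-1.13)
```

```text
t 23.52 tcp [0.5723 0.2961 0.0441] dp [ 0.0004 -0.0005  0.0049] rot [ 0.001 -0.001  0.001] F [-0.2  0.2  1.3] grip 0.0851
```

{"op": "send_rows", "data": {
  "motion": [
    {"dp": [0,0,0.005],"rot": [0,0,0],"grip": 0.085},
    {"dp": [0,0,0],"rot": [0,0,0],"grip": 0.04},
    {"dp": [0,0,0],"rot": [0,0,0],"grip": 0.04},
    {"dp": [0,0,0],"rot": [0,0,0],"grip": 0.04},
    {"dp": [0,0,0],"rot": [0,0,0],"grip": 0.04},
    {"dp": [0,0,0],"rot": [0,0,0],"grip": 0.04}
  ],
  "grip_force": 40
}}

```text
clock: 24.28
tcp_pos: [0.5734, 0.2968, 0.0511]
orientation: [-2.651, 1.682, -0.002]
contact_force: [0.3, -0.0, -0.1]
grip_width: 0.0487
```

{"op": "send_rows", "data": {
  "motion": [
    {"dp": [0,0,0.02],"rot": [0,0,0],"grip": 0.04},
    {"dp": [0,0,0.05],"rot": [0,0,0],"grip": 0.04},
    {"dp": [0,0,0.05],"rot": [0,0,0],"grip": 0.04},
    {"dp": [0,-0.03,0.03],"rot": [0,0,0],"grip": 0.04},
    {"dp": [0,-0.05,0],"rot": [0,0,0],"grip": 0.04},
    {"dp": [0,-0.05,0],"rot": [0,0,0],"grip": 0.04},
    {"dp": [0,-0.05,0],"rot": [0,0,0],"grip": 0.04},
    {"dp": [0,-0.05,0],"rot": [0,0,0],"grip": 0.04},
    {"dp": [0,-0.05,0],"rot": [0,0,0],"grip": 0.04},
    {"dp": [0,-0.05,0],"rot": [0,0,0],"grip": 0.04},
    {"dp": [0,-0.05,0],"rot": [0,0,0],"grip": 0.04},
    {"dp": [-0.01,-0.05,0],"rot": [0,0,0],"grip": 0.04},
    {"dp": [-0.01,-0.03,0],"rot": [0,0,0],"grip": 0.04},
    {"dp": [0,0,0],"rot": [0,0,0],"grip": 0.04}
  ]
}}

```text
clock: 26.02
tcp_pos: [0.548, -0.177, 0.2234]
orientation: [-2.647, 1.674, -0.016]
contact_force: [-0.1, -0.6, -2.1]
grip_width: 0.0486
```

Run:
```python
from h import *
off([.5457,-.2085,.165],-1.13)
```

```text
t 26.02 tcp [ 0.548  -0.177   0.2234] dp [-0.0023 -0.0315 -0.0584] rot [-0.002  0.014 -0.002] F [-0.1 -0.6 -2.1] grip 0.0486
```

{"op": "send_rows", "data": {
  "motion": [
    {"dp": [-0.001,-0.015,-0.015],"rot": [-0.002,0.014,-0.002],"grip": 0.04},
    {"dp": [0,-0.016,-0.02],"rot": [0,0,0],"grip": 0.04},
    {"dp": [0,0,-0.016],"rot": [0,0,0],"grip": 0.04},
    {"dp": [0,0,0],"rot": [0,0,0],"grip": 0.04}
  ]
}}

```text
clock: 26.52
tcp_pos: [0.547, -0.2068, 0.1687]
orientation: [-2.656, 1.676, 0.005]
contact_force: [0.0, 1.2, -2.6]
grip_width: 0.0486
```

Run:
```python
from h import *
off([.5468,-.208,.16],-1.13)
```

```text
t 26.52 tcp [ 0.547  -0.2068  0.1687] dp [-0.0002 -0.0012 -0.0087] rot [-0.002 -0.002 -0.004] F [ 0.   1.2 -2.6] grip 0.0486
```

{"op": "send_rows", "data": {
  "motion": [
    {"dp": [0,-0.001,-0.006],"rot": [0,-0.002,-0.004],"grip": 0.04},
    {"dp": [0,0,-0.004],"rot": [0,0,0],"grip": 0.04},
    {"dp": [0,0,0],"rot": [0,0,0],"grip": 0.04}
  ]
}}

```text
clock: 26.9
tcp_pos: [0.5479, -0.2062, 0.1582]
orientation: [-2.653, 1.678, 0.001]
contact_force: [0.2, 0.0, -2.7]
grip_width: 0.0489
```

Run:
```python
from h import *
off([.5468,-.208,.15],-1.13)
```

```text
t 26.9 tcp [ 0.5479 -0.2062  0.1582] dp [-0.0011 -0.0018 -0.0082] rot [-0.003  0.001 -0.002] F [ 0.2  0.  -2.7] grip 0.0489
```

{"op": "send_rows", "data": {
  "motion": [
    {"dp": [-0.001,-0.002,0],"rot": [0,0,0],"grip": 0.04},
    {"dp": [0,0,-0.004],"rot": [0,0,0],"grip": 0.04},
    {"dp": [0,0,-0.003],"rot": [0,0,0],"grip": 0.04},
    {"dp": [0,0,-0.003],"rot": [0,0,0],"grip": 0.04},
    {"dp": [0,0,-0.003],"rot": [0,0,0],"grip": 0.04}
  ]
}}

```text
clock: 27.52
tcp_pos: [0.5476, -0.2085, 0.1458]
orientation: [-2.652, 1.677, -0.002]
contact_force: [-0.4, 0.1, 0.2]
grip_width: 0.0487
```

{"op": "send_rows", "data": {
  "motion": [
    {"dp": [0,0,-0.003],"rot": [0,0,0],"grip": 0.04},
    {"dp": [0,0,-0.003],"rot": [0,0,0],"grip": 0.04},
    {"dp": [0,0,-0.003],"rot": [0,0,0],"grip": 0.04}
  ]
}}

```text
clock: 27.9
tcp_pos: [0.5477, -0.2085, 0.1365]
orientation: [-2.652, 1.677, -0.003]
contact_force: [-1.3, -0.7, -0.4]
grip_width: 0.0491
```

{"op": "send_rows", "data": {
  "motion": [
    {"dp": [0,0,-0.006],"rot": [0,0,0],"grip": 0.04},
    {"dp": [0,0,-0.006],"rot": [0,0,0],"grip": 0.04},
    {"dp": [0,0,-0.006],"rot": [0,0,0],"grip": 0.04},
    {"dp": [0,0,-0.006],"rot": [0,0,0],"grip": 0.04},
    {"dp": [0,0,-0.003],"rot": [0,0,0],"grip": 0.04},
    {"dp": [0,0,0],"rot": [0,0,0],"grip": 0.04}
  ]
}}

```text
clock: 28.65
tcp_pos: [0.5477, -0.2085, 0.1071]
orientation: [-2.652, 1.677, -0.002]
contact_force: [0.1, -1.0, -0.2]
grip_width: 0.049
```

{"op": "send_rows", "data": {
  "motion": [
    {"dp": [0,0,0],"rot": [0,0,0],"grip": 0.065},
    {"dp": [0,0,0],"rot": [0,0,0],"grip": 0.065},
    {"dp": [0,0,0],"rot": [0,0,0],"grip": 0.07},
    {"dp": [0,0,0.03],"rot": [0,0,0],"grip": 0.07},
    {"dp": [0,0,0.03],"rot": [0,0,0],"grip": 0.07},
    {"dp": [0,0,0],"rot": [0,0,0],"grip": 0},
    {"dp": [0,0,0],"rot": [0,0,0],"grip": 0},
    {"dp": [0,0,0],"rot": [0,0,0],"grip": 0},
    {"dp": [0,0,0],"rot": [0,0,0],"grip": 0},
    {"dp": [0,0,0],"rot": [0,0,0],"grip": 0}
  ]
}}

```text
clock: 29.9
tcp_pos: [0.5465, -0.208, 0.1663]
orientation: [-2.653, 1.677, 0.003]
contact_force: [0.8, 0.1, -0.3]
grip_width: -0.0002
```

Run:
```python
from h import *
off([.5457,-.2085,.14],-1.13)
```

```text
t 29.9 tcp [ 0.5465 -0.208   0.1663] dp [-0.0008 -0.0005 -0.0263] rot [-0.003 -0.    -0.002] F [ 0.8  0.1 -0.3] grip -0.0002
```

{"op": "send_rows", "data": {
  "motion": [
    {"dp": [-0.001,0,-0.018],"rot": [0,0,0],"grip": 0},
    {"dp": [0,0,-0.01],"rot": [0,0,0],"grip": 0},
    {"dp": [0,0,-0.005],"rot": [0,0,0],"grip": 0},
    {"dp": [0,0,-0.005],"rot": [0,0,0],"grip": 0},
    {"dp": [0,0,-0.005],"rot": [0,0,0],"grip": 0},
    {"dp": [0,0,-0.005],"rot": [0,0,0],"grip": 0},
    {"dp": [0,0,-0.005],"rot": [0,0,0],"grip": 0}
  ]
}}

```text
clock: 30.78
tcp_pos: [0.5453, -0.208, 0.1093]
orientation: [-2.653, 1.678, 0.004]
contact_force: [-0.8, 0.7, 0.5]
grip_width: 0.0001
```

{"op": "send_rows", "data": {
  "motion": [
    {"dp": [0,0,-0.004],"rot": [0,0,0],"grip": 0},
    {"dp": [0,0,-0.003],"rot": [0,0,0],"grip": 0},
    {"dp": [0,0,-0.003],"rot": [0,0,0],"grip": 0}
  ]
}}

```text
clock: 31.15
tcp_pos: [0.5453, -0.208, 0.0986]
orientation: [-2.653, 1.678, 0.004]
contact_force: [0.5, -0.5, 0.3]
grip_width: 0.0001
```

{"op": "send_rows", "data": {
  "motion": [
    {"dp": [0,0,-0.002],"rot": [0,0,0],"grip": 0},
    {"dp": [0,0,-0.002],"rot": [0,0,0],"grip": 0},
    {"dp": [0,0,-0.003],"rot": [0,0,0],"grip": 0}
  ]
}}

```text
clock: 31.52
tcp_pos: [0.5467, -0.2085, 0.0976]
orientation: [-2.652, 1.679, -0.0]
contact_force: [-12.4, 4.3, 32.6]
grip_width: 0.0001
```

Hard stop at 0.0976 with 33 N, like canister a. I'll retreat and verify.

{"op": "send_rows", "data": {
  "motion": [
    {"dp": [0,0,0.04],"rot": [0,0,0],"grip": 0},
    {"dp": [0,0,0.06],"rot": [0,0,0],"grip": 0},
    {"dp": [0,0,0.06],"rot": [0,0,0],"grip": 0},
    {"dp": [-0.02,-0.06,0.02],"rot": [0,0,0],"grip": 0},
    {"dp": [-0.02,-0.06,0],"rot": [0,0,0],"grip": 0},
    {"dp": [-0.02,-0.06,0],"rot": [0,0,0],"grip": 0},
    {"dp": [-0.02,-0.06,0],"rot": [0,0,0],"grip": 0},
    {"dp": [0,0,0],"rot": [0,0,0],"grip": 0}
  ]
}}

```text
clock: 32.52
tcp_pos: [0.4654, -0.4463, 0.2835]
orientation: [-2.658, 1.672, -0.007]
contact_force: [0.4, 0.1, -0.7]
grip_width: 0.0
```

Run:
```python
from h import *
from bench import imaging
off([.4,-.4,.25],-1.13)
def disc(f,X,r=5):
    p=proj(f,X); g=cv2.cvtColor(f["img"],cv2.COLOR_RGB2GRAY)
    x0,y0=int(round(p[0]))-r,int(round(p[1]))-r
    c=g[y0:y0+2*r+1,x0:x0+2*r+1].astype(float); w=np.clip(c-c.min()-.45*(c.max()-c.min()),0,None)
    _,l=cv2.connectedComponents((w>0).astype(np.uint8)); k=l[tuple(np.argwhere(w==w[r-3:r+4,r-3:r+4].max())[0])]; w=w*(l==k)
    yy,xx=np.mgrid[0:2*r+1,0:2*r+1]; return np.array([x0+(w*xx).sum()/w.sum(),y0+(w*yy).sum()/w.sum()])
fs,fd=[imaging.grab_frame(n) for n in("scene","side")]
for X in [[.5458,-.2085],[.5306,-.1443],[.5155,-.0801],[.61,-.1934],[.5949,-.1291],[.5797,-.0649]]:
    X=X+[.096]; a,b=disc(fs,X),disc(fd,X)
    q=least_squares(lambda x:np.r_[proj(fs,x)-a,proj(fd,x)-b],X); print(a.round(1),b.round(1),q.x.round(4),np.sqrt(2*q.cost).round(2))
# cover height: its corners triangulated roughly by eye later
v=[cv2.resize(cv2.cvtColor(fs["img"],cv2.COLOR_RGB2BGR)[130:290,160:420],(780,480)),]
a=cv2.resize(cv2.cvtColor(fs["img"],cv2.COLOR_RGB2BGR)[170:290,170:290],(400,400),interpolation=cv2.INTER_CUBIC)
b=cv2.resize(cv2.cvtColor(fd["img"],cv2.COLOR_RGB2BGR)[130:230,250:350],(400,400),interpolation=cv2.INTER_CUBIC)
cv2.imwrite("pics/end.png",np.hstack([a,b]))
```

```text
t 32.52 tcp [ 0.4654 -0.4463  0.2835] dp [-0.0654  0.0463 -0.0335] rot [ 0.001  0.005 -0.007] F [ 0.4  0.1 -0.7] grip 0.0
[201.5 231.4] [311.8 152.4] [ 0.547  -0.2094  0.0987] 0.23
[221.9 218.3] [310.3 168.3] [ 0.5307 -0.1445  0.0925] 0.14
[241.  204.9] [308.3 183.5] [ 0.5155 -0.0801  0.0923] 0.19
[217.1 248.7] [289.1 153. ] [ 0.6098 -0.1932  0.0926] 0.12
[237.  234.3] [286.3 166.8] [ 0.5949 -0.1292  0.0924] 0.15
[256.2 219.2] [283.5 179.9] [ 0.5794 -0.0652  0.0982] 0.07
```

View pics/end.png

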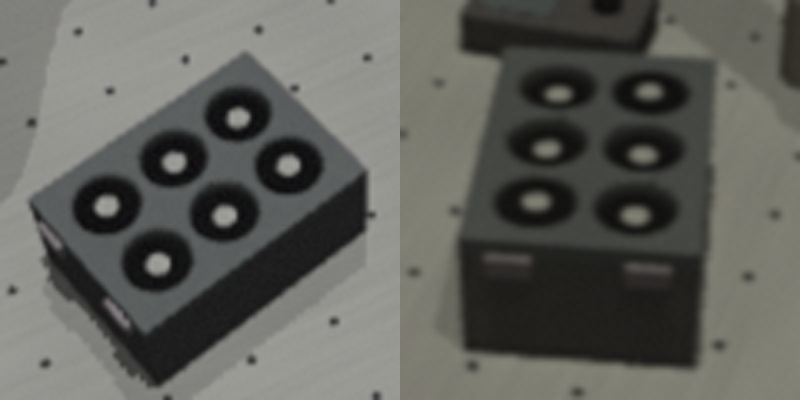

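Both caps lie flush inside their openings at the specified home height. Handing in.

```bash
python3 -c "
from bench import hand_in;print(hand_in())"
```

```text
the job is handed in; nothing more can be done
None
```

Both canisters are in the two empty cells, cap up, each pressed down to a hard stop. I handed the job in at about 32.6 s, with the arm well clear and touching nothing.

**Finding the cells:** I pressed four cells. Two gave way by 16–18 mm at about 2.8 N: the one at (0.546, -0.208) and the one at (0.580, -0.065). The other two were rigid. A third rigid cell was pressed later as a height reference, and the sixth was never pressed.

**Placing:** Canister a went into (0.580, -0.065) and canister b into (0.546, -0.208). I lowered each about 40 mm in the gripper, then let go and pressed its cap with closed fingers until it stopped at about 30 N.

**Last checks:**
- **By touch:** the stops came at z = 0.098 for a and 0.0976 for b.
- **By camera:** the caps measured 0.098 for a and 0.0987 for b. This matches the home height you gave, 0.098.

**Disagreement:** the four stored caps measured 0.0925 by camera, and the three I pressed stopped at about 0.092. That is about 5.5 mm lower than the description says, so the new canisters sit slightly higher than the others. I pressed canister a a second time at 22 N and it went no further, so I took the hard stop at the stated height as fully home.

I did not deliberately move any other object and felt no unexpected contact, but I did not check each one's position at the end. The highest force I read was 39 N at the fingertips, on the reference cell.

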